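# Sweep the cut-off ends from the mitre saw's deck into the offcut tray

## Robot

A 6-joint arm with a two-finger parallel gripper is mounted at the origin on the work surface. World frame = base frame: x ahead of the robot, y to its left, z up, the work surface at z = 0. Lengths are in m, angles in degrees, forces in N, time in s.
With the tool pointing down it reaches from about 0.3 to 0.75 m from the base axis. Payload 8.5 kg.
Tool frame: the origin (TCP) lies on the centre line of the jaws, within the pads' length; the fingertips stand 11 mm ahead of it and the grasp point (between the pads) lies 8 mm behind it; x points along the fingers, y is the direction in which the jaws open and shut, and the axes are right-handed (so a half turn about x gives the same grasp; the last joint's range is limited). The gripper opens to 85 mm and grips with 20 to 120 N. Pads are 22 mm wide; open, the fingers measure 114 mm over their backs; the gripper's body (76 mm by 85 mm) begins 54 mm behind the grasp point. The pads swing forward as they close: fully open they stand 13 mm farther back than shut.
Start: joints at [51.721, 21.807, 74.336, -0, 83.858, -12.336], TCP at [0.241, 0.495, 0.242] pointing down, gripper open.
Joint ranges: [-178.18, 178.18], [-50.72, 133.34], [12.68, 142.11], [-81.47, 261.47], [9.98, 163.14], [-165.26, 165.26]. Speed limits (degrees/s): [136.94, 136.94, 180, 180, 180, 180].

## Interface

Orientations are given as a 3x3 rotation matrix whose columns are the frame's x, y, z axes.
In Python, from rig import env gives the robot as it stands.
- The arm moves only by the tool carry_out, never from a script. Its argument "motion" is a list that holds one entry, the list of rows, each a list of 7 numbers: the shift along the tool's x, y, z in cm, then the turn, a rotation vector about the tool's x, y, z in rad, then the finger opening in cm, from 0 to 8.54. A call has 1 to 5 rows; each row is the pose to reach, as a shift and turn from the pose commanded when the call began, along the tool's axes at that moment; what a row does not reach only later rows make up. A row lasts 1/12 s, in which the tool goes at most 41.7 mm and 7.16 degrees, less where a joint would pass 70% of its speed; a pose out of reach is approached as far as the arm can. A call with a gripper value outside its range is refused whole. The fingers move at their own pace and stop on an object; "grip_force" is the grip in N (left out, the last holds). Time passes only in rows, so rows that repeat a pose let the fingers close. It gives the time, the measured TCP pose, the force and the opening at its end, in the units of the state.
- env.observe(): the state, without advancing time (a new reading comes with each control period).
- env.get_image(name): name is "side" or "top"; returns a dict with "image" (384x512x3 uint8, red, green, blue), "fov_y" (degrees; the focal length in pixels is half the picture's height over the tangent of half this angle, whatever the lens; pixels are square), "cx", "cy" (the principal point, pixels), "R" (3x3) and "t" (3): a world point X has camera coordinates R X + t. Camera axes: x right, y down, z forward; pixel columns grow to the right and rows downward; lengths in m; the calibration is good to about 2 mm. A picture is of the moment at which its call begins. There is no depth.
- env.close_job(): hands the job in, once; it reports no verdict.
The state is a dict: "time_s": time; "q": joint angles; "qvel": joint speeds; "joint_efforts": joint torques, N m; "position": TCP position; "tool_rot": TCP orientation; "ft_force": force on the tool from outside, world axes, zero at the start; "wrist_torque": the same for the moment, N m; "grip_width": finger opening in m.
Only numpy, scipy, OpenCV 4.12 (cv2) and the standard library are available. Lean on these libraries where they do the work, as an engineer would, in place of code of your own. Each camera call takes 0.05 s, during which the arm holds its last target. There are 200 camera calls.

## Task

Clear the right half of the hand mitre saw's deck: with the fingers, sweep the three oak cut-off ends along the deck and over its right-hand end into the dark offcut tray that stands against it. Only push them, do not grip or lift any, and let none fall on the bench. Leave the tray, the tape measure on the deck and everything else where it is.

Things in the scene. Friction and masses are not known exactly. Their poses are not given: they have to be found in the camera images.
- mitre_saw: Hand mitre saw, fixed on the bench. Flat aluminium deck 70 mm above the bench, 140 mm deep (own x -70 to +70 mm), 640 mm long (own y -320 to +320 mm); open at the near side and both ends, a fence 50 mm higher along the far side (face at x = +70 mm). Origin: centre of its underside, at bench height; x points from the robot towards the fence, y left along the fence, z up
- saw_top (a point): top of the blue saw frame, parked across the middle of the deck in the plane y = 0 of the mitre saw, 157 mm above the bench: 42 mm thick, from own x = -330 mm (orange handle) to +305 mm (166 mm high at the handle); its guide posts at x = -105 and +132 mm reach 182 mm
- deck_end (a point): middle of the right-hand end edge of the deck, on the deck's top (x = 0, y = -320, z = 70 mm in the mitre saw's frame; same axes)
- tray: Offcut tray: open dark steel tray, loose, 0.7 kg, 200 mm (x) by 180 mm (y) by 62 mm high, walls and floor 4 mm, standing on the bench against the right-hand end of the deck (gap 2 mm), its rim 8 mm below the deck. Origin: centre of its underside; z up
- offcut_a_mid (a point): centre of oak cut-off end A, a loose pale wood block 22 mm long (own y) by 40 mm wide (own x) by 25 mm high (own z), 10 to 41 g, lying on the right half of the deck at any of three places
- offcut_b_mid (a point): centre of oak cut-off end B, a loose pale wood block 32 mm long (own y) by 40 mm wide (own x) by 25 mm high (own z), 10 to 41 g, lying on the right half of the deck at any of three places
- offcut_c_mid (a point): centre of oak cut-off end C, a loose pale wood block 42 mm long (own y) by 40 mm wide (own x) by 25 mm high (own z), 10 to 41 g, lying on the right half of the deck at any of three places
- tape: yellow tape measure, loose, 58 x 58 x 30 mm, lying on the deck by the fence just right of the saw; origin: centre of its underside
- workpiece: oak rail 240 x 40 x 25 mm, loose, lying along the fence on the left half of the deck; origin: centre of its underside, long in own y
- rail_1: mortised oak rail 320 x 40 x 25 mm on the bench at the right; origin: centre of its underside, long in own y
- rail_2: another such rail beside it
- glue: white glue bottle, 56 mm in diameter, 160 mm high, on the bench behind the fence; origin: centre of its underside
- gauge: wooden marking gauge, 190 x 60 x 69 mm, on the bench at the right front; origin: centre of its underside, stem along own x
- square: try square lying on the bench in front of the deck, stock 115 mm along own y, blade 160 mm along own x, 16 mm high; origin: underside of the stock's middle
- clamp: grey bar clamp lying on the bench at the front left, 300 mm along own x, 120 mm wide, 30 mm high; origin: on its underside near the middle
- offcut_a: cut-off end A; origin: centre of its underside (12.5 mm below point offcut_a_mid), axes as above
- offcut_b: cut-off end B; origin: centre of its underside (12.5 mm below point offcut_b_mid), axes as above
- offcut_c: cut-off end C; origin: centre of its underside (12.5 mm below point offcut_c_mid), axes as above

How it is judged:
By the outcome, as a careful person would: the job done as asked, in the order asked, and still so for the second after the job is handed in, with the robot touching nothing.
It also fails if it takes over 64 s, if anything falls off the work surface, if the arm or the gripper's body presses on something with over 40 N, if the wrist force passes 120 N, or if a joint passes its speed limit or range.

## Working session

There is one attempt and no reset: what is moved stays moved. The work goes in short steps, Python scripts to look and compute and a tool call to move; the robot and the scene stay as the last step left them, time stands still between calls to the robot, and variables do not carry over. Pictures are saved under pics/ and viewed, on a budget of 10 in all, crops included, one or two more only if the job needs it, and the job is handed in when it is done.

Besides the shell and the picture viewer there is one more tool, called after "Emit:" in YAML: its name, and indented under it one key for each argument. carry_out: Moves the arm, as the interface text tells. Its arguments: {"type":"object","properties":{"motion":{"type":"array","items":{"type":"array","items":{"type":"array","items":{"type":"number"}}}},"grip_force":{"type":"number"}},"required":["motion"]}

```bash
mkdir -p pics; ls
python3 - <<'E'
from rig import env
import cv2,numpy as np
for n in("top","side"):
    d=env.get_image(n); cv2.imwrite(f"pics/{n}0.png",d["image"][:,:,::-1]); print(n,d["fov_y"],d["cx"],d["cy"],np.round(d["R"],3).tolist(),np.round(d["t"],3))
s=env.observe();print(s["time_s"],s["position"],np.round(s["tool_rot"],3).tolist(),s["grip_width"])
E
```

```text
pics
top 43.025723274774414 257.80957825767683 183.54126228396925 [[0.026, -1.0, 0.003], [-0.988, -0.026, -0.151], [0.151, 0.001, -0.989]] [-0.042  0.555  1.927]
side 46.652619832674546 255.47765177766948 185.9307503834997 [[0.722, -0.692, -0.0], [-0.429, -0.447, -0.785], [0.543, 0.567, -0.62]] [-0.443  0.316  1.288]
0.1 [0.24044467 0.49438553 0.24177873] [[-0.001, 0.437, 0.899], [-0.001, 0.899, -0.437], [-1.0, -0.001, -0.0]] 0.08545608204341253
```

View pics/top0.png

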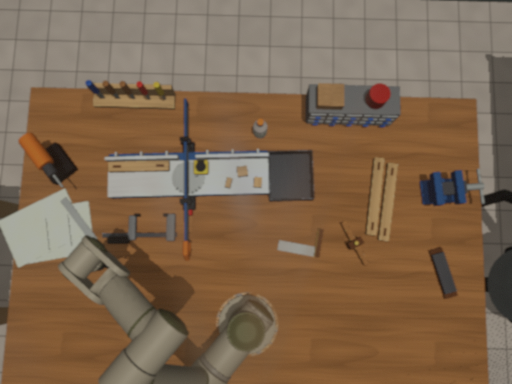

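View pics/side0.png

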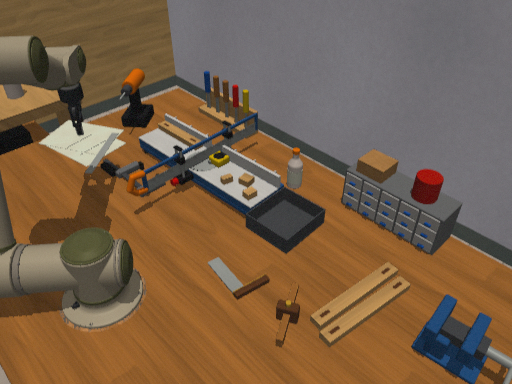

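Top view: the deck spans columns 107–269 (rows 153–197), with the saw at column 187. The tape is at (201,167), the offcuts at about (228,183), (242,171) and (257,183), and the tray at columns 270–313. The side view agrees. Next I'll measure.

```bash
cat > h.py <<'E'
import numpy as np,cv2
from rig import env
def ray(d,u,v,z):
    f=d["image"].shape[0]/2/np.tan(np.radians(d["fov_y"]/2))
    R=np.array(d["R"]);t=np.array(d["t"]);c=-R.T@t
    r=R.T@np.array([(u-d["cx"])/f,(v-d["cy"])/f,1]); return c+r*(z-c[2])/r[2]
def blobs(d,lo,hi,roi,amin=15):
    x0,y0,x1,y1=roi
    hsv=cv2.cvtColor(d["image"],cv2.COLOR_RGB2HSV)
    m=np.zeros(hsv.shape[:2],np.uint8); m[y0:y1,x0:x1]=cv2.inRange(hsv,lo,hi)[y0:y1,x0:x1]
    return [c for c in cv2.findContours(m,0,cv2.CHAIN_APPROX_NONE)[0] if cv2.contourArea(c)>=amin]
E
python3 - <<'E'
from h import *
d=env.get_image("top")
hsv=cv2.cvtColor(d["image"],cv2.COLOR_RGB2HSV)
for p in [(228,183),(242,171),(257,183),(215,183),(201,169),(290,175)]: print(p,hsv[p[1],p[0]])
def show(n,cs,z):
    for c in cs:
        (u,v),(w,h),a=cv2.minAreaRect(c)
        P=np.array([ray(d,*q,z) for q in cv2.boxPoints(((u,v),(w,h),a))])
        print(n,cv2.contourArea(c),np.round((u,v),1),"ctr",np.round(ray(d,u,v,z),3),"sides",np.round([np.linalg.norm(P[1]-P[0]),np.linalg.norm(P[2]-P[1])],3),P[:,:2].round(3).tolist())
show("off",blobs(d,(8,60,90),(22,255,255),(208,155,268,195)),.09)
show("tape",blobs(d,(23,120,90),(35,255,255),(190,150,212,180),5),.1)
show("tray",blobs(d,(0,0,0),(180,255,75),(266,145,320,205),200),.062)
show("deck",blobs(d,(0,0,120),(180,50,255),(195,150,275,200),200),.07)
cv2.imwrite("pics/crop0.png",cv2.resize(d["image"][140:212,180:325,::-1],None,fx=5,fy=5,interpolation=cv2.INTER_CUBIC))
E
```

```text
(228, 183) [ 17  97 155]
(242, 171) [ 17  94 154]
(257, 183) [ 17 105 165]
(215, 183) [ 42   7 172]
(201, 169) [ 0 17 46]
(290, 175) [12 17 74]
off 31.0 [228.1 182.3] ctr [0.55 0.09 0.09] sides [0.037 0.018] [[0.534, 0.103], [0.57, 0.095], [0.566, 0.077], [0.53, 0.085]]
off 55.5 [257.5 181.5] ctr [ 0.556 -0.026  0.09 ] sides [0.028 0.036] [[0.574, -0.012], [0.575, -0.039], [0.539, -0.04], [0.538, -0.013]]
off 68.0 [241.5 170.5] ctr [0.599 0.038 0.09 ] sides [0.036 0.036] [[0.616, 0.057], [0.617, 0.021], [0.581, 0.02], [0.58, 0.056]]
tape 74.5 [200.5 166.5] ctr [0.609 0.2   0.1  ] sides [0.051 0.052] [[0.634, 0.227], [0.636, 0.176], [0.583, 0.174], [0.582, 0.225]]
tray 1215.5 [290.5 175.5] ctr [ 0.589 -0.158  0.062] sides [0.182 0.199] [[0.687, -0.065], [0.692, -0.247], [0.492, -0.249], [0.487, -0.07]]
deck 2299.0 [231.4 176. ] ctr [0.579 0.079 0.07 ] sides [0.297 0.144] [[0.643, 0.231], [0.659, -0.065], [0.516, -0.072], [0.5, 0.221]]
deck 249.0 [231.5 153.5] ctr [0.671 0.082 0.07 ] sides [0.294 0.029] [[0.681, 0.229], [0.689, -0.065], [0.66, -0.066], [0.653, 0.228]]
```

View pics/crop0.png

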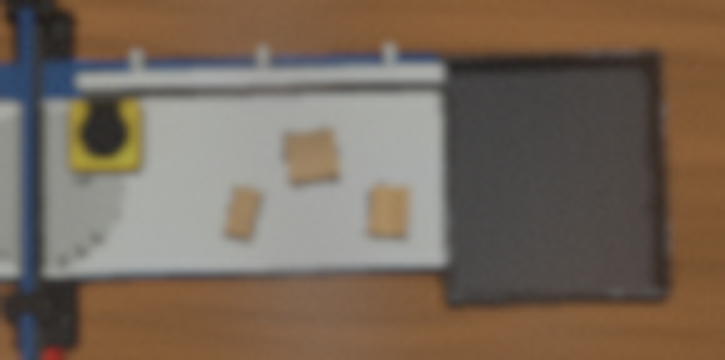

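The deck is turned about +2.5° from world. Offcuts: B (0.556,-0.026), C (0.599,0.038), A (0.550,0.090). The deck end is near y=-0.068 and the tray covers x 0.49–0.69. The measured sizes fit the given ones to within 4–6 mm. I'll push B, then C, then A, with the jaws partly closed and straddling across the deck. The approach to B crosses the saw from above.

```bash
cat > go.py <<'E'
import sys; from h import *; from scipy.spatial.transform import Rotation as Ro
# rows for world targets: go.py x y z [x y z ...], tool down, jaws along deck x (yaw 2.5)
s=env.observe();p=np.array(s["position"]);T=np.array(s["tool_rot"]);a=np.radians(2.5)
G=np.array([[0,np.cos(a),np.sin(a)],[0,np.sin(a),-np.cos(a)],[-1,0,0]])
print(round(s["time_s"],2),p.round(4),np.round(s["ft_force"],1),round(s["grip_width"],3))
for g in np.array(sys.argv[1:],float).reshape(-1,3):
    print((T.T@(g-p)*100).round(2),Ro.from_matrix(T.T@G).as_rotvec().round(3))
E
python3 go.py .553 .004 .262
```

```text
0.15 [0.2405 0.4944 0.2419] [-0.4  0.  -0.1] 0.085
[ -1.99 -30.43  49.56] [1.074e+00 0.000e+00 1.000e-03]
```

Emit:
carry_out:
  motion:
    - [[-2,-2,3.3,0.1,0,0,1.5],[-2,-4,6.6,0.2,0,0,1.5],[-2,-6,9.9,0.3,0,0,1.5],[-2,-8,13.2,0.4,0,0,1.5],[-2,-10,16.5,0.5,0,0,1.5]]

```text
time_s: 0.57
position: [0.3457, 0.3308, 0.2623]
tool_rot: [[-0.0, 0.818, 0.576], [-0.0, 0.576, -0.818], [-1.0, -0.0, 0.0]]
ft_force: [1.5, 0.9, 0.2]
grip_width: 0.0255
```

```bash
python3 go.py .553 .004 .262
```

```text
0.57 [0.3457 0.3308 0.2623] [1.5 0.9 0.2] 0.025
[ 3.000e-02 -1.870e+00  3.866e+01] [0.57 0.   0.  ]
```

Emit:
carry_out:
  motion:
    - [[0,-0.2,4,0.12,0,0,1.5],[0,-0.4,8,0.24,0,0,1.5],[0,-0.6,12,0.36,0,0,1.5],[0,-0.8,16,0.48,0,0,1.5],[0,-1,20,0.57,0,0,1.5]]

```text
time_s: 0.98
position: [0.4535, 0.1617, 0.2623]
tool_rot: [[-0.0, 0.999, 0.042], [0.0, 0.042, -0.999], [-1.0, -0.0, -0.0]]
ft_force: [0.3, 0.7, 0.7]
grip_width: 0.0146
```

```bash
python3 go.py .553 .004 .262  .553 .004 .15
```

```text
0.98 [0.4535 0.1617 0.2623] [0.3 0.7 0.7] 0.015
[ 0.03  9.28 16.18] [-0.002 -0.     0.   ]
[11.23  9.28 16.18] [-0.002 -0.     0.   ]
```

Emit:
carry_out:
  motion:
    - [[0,2,3.5,0,0,0,1.5],[0,4,7,0,0,0,1.5],[0.5,6,10.5,0,0,0,1.5],[3,8,14,0,0,0,1.5],[6,9.3,16.2,0,0,0,1.5]]

```text
time_s: 1.4
position: [0.5545, 0.0053, 0.2057]
tool_rot: [[0.005, 0.999, 0.046], [-0.001, 0.046, -0.999], [-1.0, 0.005, 0.002]]
ft_force: [0.8, 0.6, -0.5]
grip_width: 0.0151
```

Emit:
carry_out:
  motion:
    - [[2.5,0,0,0,0,0,1.5],[5,0,0,0,0,0,1.5],[7.0,0,0,0,0,0,1.5],[7.0,0,0,0,0,0,1.5]]

```text
time_s: 1.73
position: [0.5505, 0.0082, 0.1308]
tool_rot: [[-0.008, 0.999, 0.048], [0.002, 0.048, -0.999], [-1.0, -0.008, -0.002]]
ft_force: [-0.4, -0.6, -0.9]
grip_width: 0.0152
```

```bash
python3 go.py .553 .004 .088
python3 - <<'E'
from h import *
for n,r in(("top",(140,212,180,325)),("side",(135,255,160,330))):
    d=env.get_image(n); i=d["image"][r[0]:r[1],r[2]:r[3],::-1]; cv2.imwrite(f"pics/{n}1.png",cv2.resize(i,None,fx=4,fy=4,interpolation=cv2.INTER_CUBIC))
E
```

```text
1.73 [0.5505 0.0082 0.1308] [-0.4 -0.6 -0.9] 0.015
[4.28 0.26 0.44] [ 0.004 -0.002  0.008]
```

View pics/side1.png

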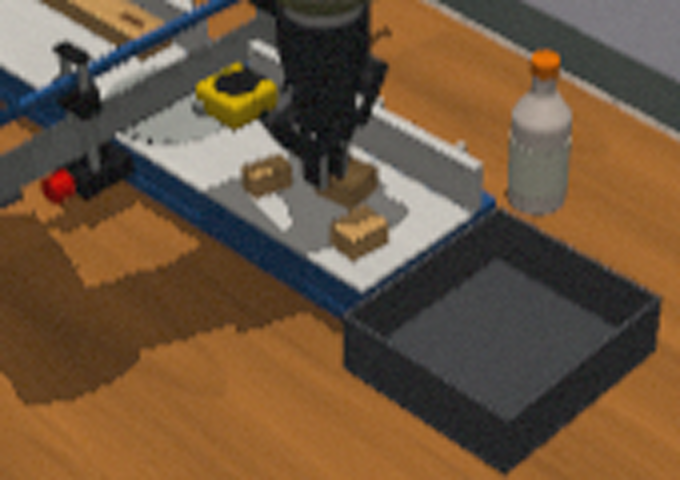

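Side crop: the open lane is as expected. The fingers at (325,185) hang between C (350,182) and B (360,232), A is at (268,175), and the tray is flush with the deck end. I'll descend and push B.

Emit:
carry_out:
  motion:
    - [[1.5,0.2,0.3,0,0,0,1.5],[3,0.2,0.3,0,0,0,1.5],[4.3,0.2,0.3,0,0,0,1.5],[4.3,0.2,0.3,0,0,0,1.5]]

```text
time_s: 2.17
position: [0.5543, 0.0054, 0.0914]
tool_rot: [[-0.001, 0.999, 0.048], [0.0, 0.048, -0.999], [-1.0, -0.001, -0.0]]
ft_force: [0.2, -0.1, -0.1]
grip_width: 0.0152
```

```bash
python3 go.py .558 -.1 .088
```

```text
2.17 [0.5543 0.0054 0.0914] [ 0.2 -0.1 -0.1] 0.015
[ 0.34 -0.14 10.55] [ 0.005 -0.     0.001]
```

Emit:
carry_out:
  motion:
    - [[0.3,0,1,0,0,0,1.5],[0.3,0,2.5,0,0,0,1.5],[0.3,0,4,0,0,0,1.5],[0.3,0,5.5,0,0,0,1.5],[0.3,0,7,0,0,0,1.5]]

```text
time_s: 2.58
position: [0.5587, -0.0662, 0.0906]
tool_rot: [[0.003, 0.999, 0.048], [-0.001, 0.048, -0.999], [-1.0, 0.003, 0.001]]
ft_force: [-0.7, 0.4, 0.7]
grip_width: 0.0151
```

Emit:
carry_out:
  motion:
    - [[0,0,1.5,0,0,0,1.5],[0,0,3,0,0,0,1.5],[0,0,4,0,0,0,1.5],[0,0,4,0,0,0,1.5]]

```text
time_s: 2.92
position: [0.5604, -0.1069, 0.0895]
tool_rot: [[0.002, 0.999, 0.046], [-0.001, 0.046, -0.999], [-1.0, 0.002, 0.001]]
ft_force: [-0.8, -0.4, -0.0]
grip_width: 0.0146
```

Emit:
carry_out:
  motion:
    - [[-3,0,0,0,0,0,1.5],[-6,0,0,0,0,0,1.5],[-8,1,-3,0,0,0,1.5],[-8,2,-6,0,0,0,1.5],[-8,3,-9,0,0,0,1.5]]

```text
time_s: 3.33
position: [0.5861, -0.012, 0.1707]
tool_rot: [[0.003, 0.999, 0.047], [-0.001, 0.047, -0.999], [-1.0, 0.003, 0.001]]
ft_force: [-0.6, -0.5, 0.4]
grip_width: 0.0153
```

```bash
python3 go.py .602 .084 .17 .602 .084 .09
python3 - <<'E'
from h import *
d=env.get_image("side"); i=d["image"][135:255,160:330,::-1]; cv2.imwrite("pics/side2.png",cv2.resize(i,None,fx=4,fy=4,interpolation=cv2.INTER_CUBIC))
E
```

```text
3.33 [ 0.5861 -0.012   0.1707] [-0.6 -0.5  0.4] 0.015
[ 0.07  2.04 -9.51] [ 0.004  0.001 -0.003]
[ 8.07  2.02 -9.52] [ 0.004  0.001 -0.003]
```

View pics/side2.png

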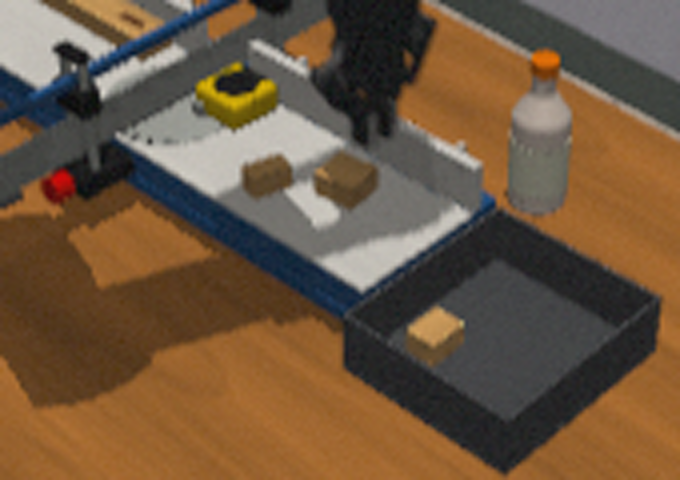

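B is in the tray at (435,335); A (268,175) and C (347,180) haven't moved. Next is C.

Emit:
carry_out:
  motion:
    - [[0,0.6,-3.2,0,0,0,1.5],[0,1.4,-6.4,0,0,0,1.5],[0,2,-9.5,0,0,0,1.5],[2,2,-9.5,0,0,0,1.5],[4,2,-9.5,0,0,0,1.5]]

```text
time_s: 3.8
position: [0.6012, 0.085, 0.1294]
tool_rot: [[0.003, 0.999, 0.052], [0.0, 0.052, -0.999], [-1.0, 0.003, 0.0]]
ft_force: [-0.2, -0.5, 0.2]
grip_width: 0.0148
```

Emit:
carry_out:
  motion:
    - [[2,0,0,0,0,0,1.5],[3.2,0,0,0,0,0,1.5],[4.1,0,0,0,0,0,1.5],[4.1,0,0,0,0,0,1.5]]

```text
time_s: 4.13
position: [0.6001, 0.0829, 0.0862]
tool_rot: [[-0.003, 0.999, 0.048], [0.0, 0.048, -0.999], [-1.0, -0.003, -0.0]]
ft_force: [-0.7, -0.1, 0.3]
grip_width: 0.0147
```

```bash
python3 go.py .609 -.105 .089
```

```text
4.13 [0.6001 0.0829 0.0862] [-0.7 -0.1  0.3] 0.015
[-0.28 -0.02 18.82] [ 0.005 -0.     0.003]
```

Emit:
carry_out:
  motion:
    - [[-0.2,0,1,0,0,0,1.5],[-0.2,0,2.5,0,0,0,1.5],[-0.2,0,4,0,0,0,1.5],[-0.2,0,5.5,0,0,0,1.5],[-0.2,0,7,0,0,0,1.5]]

```text
time_s: 4.55
position: [0.6045, 0.0109, 0.0905]
tool_rot: [[0.001, 0.999, 0.048], [-0.0, 0.048, -0.999], [-1.0, 0.001, 0.0]]
ft_force: [0.4, 0.8, 0.8]
grip_width: 0.0148
```

Emit:
carry_out:
  motion:
    - [[0,0,1.5,0,0,0,1.5],[0,0,3,0,0,0,1.5],[0,0,4.5,0,0,0,1.5],[0,0,6,0,0,0,1.5],[0,0,7.5,0,0,0,1.5]]

```text
time_s: 4.97
position: [0.6079, -0.0639, 0.0897]
tool_rot: [[-0.0, 0.999, 0.048], [-0.0, 0.048, -0.999], [-1.0, -0.0, 0.0]]
ft_force: [0.1, -0.0, 0.7]
grip_width: 0.015
```

Emit:
carry_out:
  motion:
    - [[0,0,1.5,0,0,0,1.5],[0,0,3,0,0,0,1.5],[0,0,4.3,0,0,0,1.5],[0,0,4.3,0,0,0,1.5]]

```text
time_s: 5.3
position: [0.6101, -0.108, 0.0897]
tool_rot: [[0.0, 0.999, 0.046], [-0.001, 0.046, -0.999], [-1.0, 0.0, 0.001]]
ft_force: [-0.2, 0.5, 0.8]
grip_width: 0.0149
```

Emit:
carry_out:
  motion:
    - [[-3,0,0,0,0,0,1.5],[-6,0,0,0,0,0,1.5],[-8,0,-3.5,0,0,0,1.5],[-8,0,-7,0,0,0,1.5],[-8,0,-10.5,0,0,0,1.5]]

```text
time_s: 5.72
position: [0.6051, 0.0009, 0.1712]
tool_rot: [[0.003, 0.999, 0.047], [-0.0, 0.047, -0.999], [-1.0, 0.003, 0.0]]
ft_force: [1.5, 0.7, -0.1]
grip_width: 0.0149
```

```bash
python3 go.py .550 .121 .17 .55 .121 .089
python3 - <<'E'
from h import *
d=env.get_image("side"); i=d["image"][135:255,160:330,::-1]; cv2.imwrite("pics/side3.png",cv2.resize(i,None,fx=4,fy=4,interpolation=cv2.INTER_CUBIC))
d=env.get_image("top")
for c in blobs(d,(8,60,90),(22,255,255),(208,155,268,195),8): (u,v),w,a=cv2.minAreaRect(c); print(u,v,w,a,ray(d,u,v,.095).round(3))
E
```

```text
5.72 [0.6051 0.0009 0.1712] [ 1.5  0.7 -0.1] 0.015
[  0.11  -4.93 -12.26] [ 0.004  0.    -0.003]
[  8.2   -4.96 -12.26] [ 0.004  0.    -0.003]
```

View pics/side3.png

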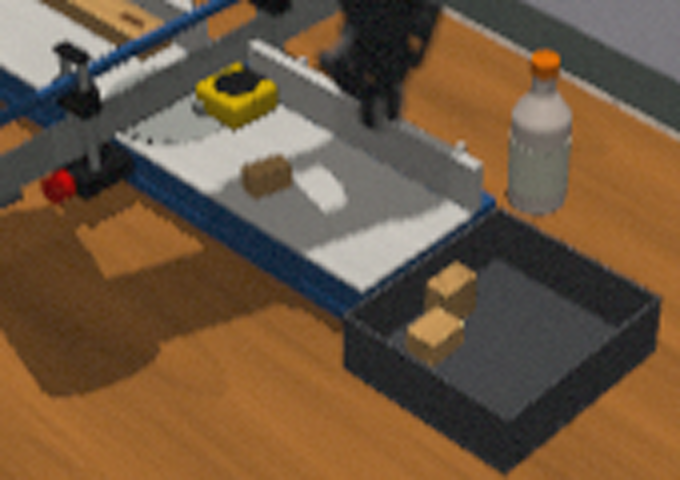

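C is in the tray too, at (450,288). A (268,175) is untouched, so A is next.

Emit:
carry_out:
  motion:
    - [[0,-1.5,-3.5,0,0,0,1.5],[0,-3,-7,0,0,0,1.5],[0,-4.4,-10.5,0,0,0,1.5],[0.5,-4.9,-12.5,0,0,0,1.5],[3,-4.9,-12.5,0,0,0,1.5]]

```text
time_s: 6.23
position: [0.55, 0.1258, 0.1429]
tool_rot: [[0.007, 0.999, 0.052], [0.001, 0.052, -0.999], [-1.0, 0.007, -0.001]]
ft_force: [1.8, -0.0, 0.2]
grip_width: 0.0148
```

Emit:
carry_out:
  motion:
    - [[2,0,0,0,0,0,1.5],[4,0,0,0,0,0,1.5],[5.0,0,0,0,0,0,1.5],[5.0,0,0,0,0,0,1.5]]

```text
time_s: 6.57
position: [0.549, 0.122, 0.0877]
tool_rot: [[-0.004, 0.999, 0.048], [-0.0, 0.048, -0.999], [-1.0, -0.004, -0.0]]
ft_force: [-0.4, 0.4, 0.0]
grip_width: 0.0147
```

```bash
python3 go.py .559 -.105 .089
```

```text
6.57 [0.549  0.122  0.0877] [-0.4  0.4  0. ] 0.015
[-0.13 -0.09 22.73] [ 0.004 -0.     0.004]
```

Emit:
carry_out:
  motion:
    - [[-0.1,0,1,0,0,0,1.5],[-0.1,0,2.5,0,0,0,1.5],[-0.1,0,4,0,0,0,1.5],[-0.1,0,5.5,0,0,0,1.5],[-0.1,0,7,0,0,0,1.5]]

```text
time_s: 6.98
position: [0.5541, 0.0507, 0.0924]
tool_rot: [[0.003, 0.999, 0.048], [-0.0, 0.048, -0.999], [-1.0, 0.003, 0.001]]
ft_force: [0.5, 0.9, 0.5]
grip_width: 0.0148
```

Emit:
carry_out:
  motion:
    - [[0,0,1.5,0,0,0,1.5],[0,0,3,0,0,0,1.5],[0,0,4.5,0,0,0,1.5],[0,0,6,0,0,0,1.5],[0,0,7.5,0,0,0,1.5]]

```text
time_s: 7.4
position: [0.5575, -0.0244, 0.0924]
tool_rot: [[0.003, 0.999, 0.048], [-0.001, 0.048, -0.999], [-1.0, 0.003, 0.001]]
ft_force: [0.4, -0.2, -0.3]
grip_width: 0.0154
```

Emit:
carry_out:
  motion:
    - [[0,0,1.5,0,0,0,1.5],[0,0,3,0,0,0,1.5],[0,0,4.5,0,0,0,1.5],[0,0,6.3,0,0,0,1.5],[0,0,8.2,0,0,0,1.5]]

```text
time_s: 7.82
position: [0.5613, -0.1063, 0.0924]
tool_rot: [[0.002, 0.999, 0.048], [-0.001, 0.048, -0.999], [-1.0, 0.002, 0.001]]
ft_force: [1.0, 0.9, -0.3]
grip_width: 0.0153
```

Emit:
carry_out:
  motion:
    - [[-2,0,0,0,0,0,1.5],[-5,0,0,0,0,0,1.5],[-8,0,0,0,0,0,1.5],[-11,0,-3,0,0,0,1.5],[-13,0,-6,0,0,0,1.5]]

```text
time_s: 8.23
position: [0.5585, -0.0461, 0.2252]
tool_rot: [[0.006, 0.999, 0.045], [-0.002, 0.045, -0.999], [-1.0, 0.005, 0.002]]
ft_force: [0.4, 0.9, -0.4]
grip_width: 0.015
```

Emit:
carry_out:
  motion:
    - [[0,-3,0,0,0,0,1.5],[0,-6,0,0,0,0,1.5],[0,-9,0,0,0,0,1.5],[0,-9,0,0,0,0,1.5],[0,-9,0,0,0,0,1.5]]

```text
time_s: 8.65
position: [0.4675, -0.0496, 0.2226]
tool_rot: [[0.003, 0.999, 0.047], [-0.001, 0.047, -0.999], [-1.0, 0.003, 0.001]]
ft_force: [0.6, -1.8, 0.2]
grip_width: 0.0151
```

```bash
python3 go.py
python3 - <<'E'
from h import *
f=lambda i,r:cv2.resize(i[r[0]:r[1],r[2]:r[3],::-1],(680,290 if r[0]==140 else 300),interpolation=cv2.INTER_CUBIC)
d=env.get_image("top"); e=env.get_image("side")
cv2.imwrite("pics/end.png",np.vstack([f(d["image"],(140,212,175,344)),f(e["image"],(155,255,120,347))]))
def show(n,cs,z):
    for c in cs:
        (u,v),w,a=cv2.minAreaRect(c); print(n,cv2.contourArea(c),np.round((u,v),1),ray(d,u,v,z).round(3))
show("deck",blobs(d,(8,60,90),(22,255,255),(208,155,268,195),8),.095)
show("tray offc",blobs(d,(8,60,60),(22,255,255),(271,156,309,197),8),.029)
show("tape",blobs(d,(23,120,90),(35,255,255),(190,150,212,180),5),.1)
show("tray",blobs(d,(0,0,0),(180,255,75),(266,145,320,205),200),.062)
E
```

```text
8.65 [ 0.4675 -0.0496  0.2226] [ 0.6 -1.8  0.2] 0.015
tray offc 127.5 [276.  177.2] [ 0.586 -0.101  0.029]
tape 73.5 [200.5 166.5] [0.609 0.2   0.1  ]
tray 1057.5 [291. 175.] [ 0.591 -0.16   0.062]
```

View pics/end.png

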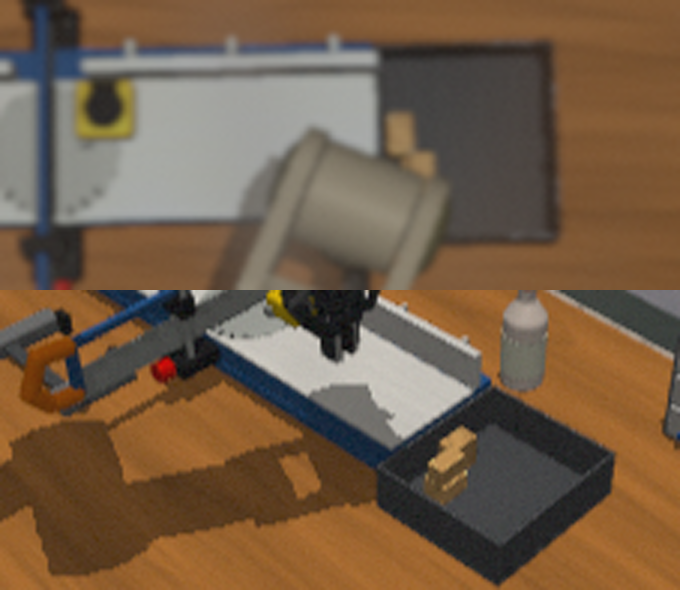

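The deck is clear and the tape and tray are unmoved. A seems to lie on or lean against B in the tray. I'll back the arm off and check once with a clear view.

Emit:
carry_out:
  motion:
    - [[-1,-3,-2,0,0,0,1.5],[-2,-6,-4,0,0,0,1.5],[-3,-9,-6,0,0,0,1.5],[-3,-11,-8,0,0,0,1.5],[-3,-11,-8,0,0,0,1.5]]

```text
time_s: 9.17
position: [0.3521, 0.0277, 0.2517]
tool_rot: [[0.001, 0.999, 0.05], [0.0, 0.05, -0.999], [-1.0, 0.001, -0.0]]
ft_force: [0.7, -0.3, 0.4]
grip_width: 0.0152
```

Run:
```python
from h import *
f=lambda i,r:cv2.resize(i[r[0]:r[1],r[2]:r[3],::-1],(600,290),interpolation=cv2.INTER_CUBIC)
d=env.get_image("top"); e=env.get_image("side")
cv2.imwrite("pics/end2.png",np.vstack([f(d["image"],(145,207,200,328)),f(e["image"],(185,250,220,350))]))
for c in blobs(d,(0,0,0),(180,255,75),(266,145,320,205),200):(u,v),w,a=cv2.minAreaRect(c); print(ray(d,u,v,.062).round(3))
```

```text
[ 0.591 -0.16   0.062]
```

View pics/end2.png

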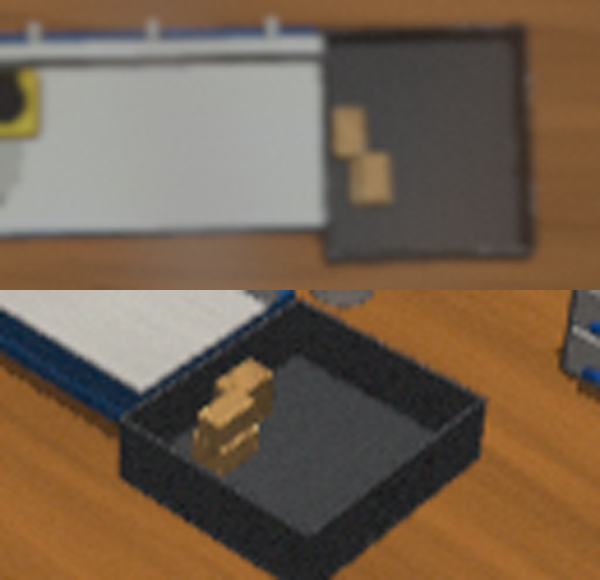

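```bash
python3 -c "
from rig import env
print(env.close_job())"
```

```text
the job is handed in; nothing more can be done
None
```

All three oak cut-off ends are in the offcut tray, and I handed the job in at about 9 s of the 64 s allowed. I pushed B, then C, then A along the deck and over its right-hand end with the fingers part-closed, without gripping or lifting any.

**Last checks:**
- **Deck:** the right half shows no offcuts in either camera view.
- **Tray contents:** C lies on the floor against the near wall. From above only two blocks show, but the side view shows A on top of B, below the rim.
- **Tape measure:** it measured at the same spot as before.
- **Other items:** nothing else looked moved in the cropped pictures, but I did not re-measure the rest of the bench.
- **Arm:** it was backed off clear of everything. Wrist force readings stayed under about 2 N.

**One check disagreed slightly:** the tray's measured centre moved about 2–3 mm. That is about one pixel and close to the calibration error. I put it down to the blocks changing the dark outline, since the tray still looked flush with the deck end, but I did not confirm it separately.

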